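# Draw out the curing-box tray with the pull hook and load a part

## Task

Using the yellow-handled pull hook in the finger hole of the blue-fronted tray, draw the curing box's tray all the way out, and hang the hook back on its stand. Then lay the orange plastic part flat in the open tray, leaving the tray fully out and the purple part where it is.

Things in the scene. Friction and masses are not known exactly. Their poses are not given: they have to be found in the camera images.
- hook: T-handled pull hook; origin at the centre of its handle, a yellow bar 14 x 104 x 24 mm (hook x, y, z). From the bar's middle a round steel shaft, 7 mm thick, runs down (-z; a 12 mm collar on its top 6 mm) and ends in a toe bent to hook -x. Starts hung upright in the stand, axes parallel to the stand's. Grip the bar at its middle across its 14 mm. 0.15 kg.
- hook_tip (a point): point on the hook's shaft axis at its foot, 75 mm below the centre of the bar, at the height of the toe's centre line; axes as the hook's. The toe is 7 mm thick and ends 12.5 mm from the shaft axis (to -x), so the foot spans x -12.5 to +3.5 mm, y -3.5 to +3.5 mm; its underside is 3.5 mm below this point.
- stand_cradle (a point): where the centre of the hook's bar lies when hung on the fixed stand, 89 mm above the bench; x across the bar, y along it. Dark steel base 80 x 120 mm (x, y), two upright aluminium cheeks 76 mm apart inside, each with a top notch (21 mm wide at this height, widening upward, ears to 97 mm above the bench); the bar's ends lie in the notches.
- tray_hole (a point): centre of the 30 mm round finger hole in the tray's steel tab, on the tab's upper face, 44 mm above the bench. Axes as the curing box: tray slides out along -x, z up. The tab is level, 4 mm thick, 50 mm wide (y), with a free edge 28 mm before the hole's centre and 40 mm of free space below; the tray's blue front is 28 mm behind the centre.
- curing_box: fixed grey bench curing box, 190 x 200 x 75 mm (x, y, z), open at the front (-x), where its tray slides out; origin at the centre of its underside. Its front face is 35 mm behind the hole's centre with the tray shut, 155 mm with the tray fully out. The tray's blue front is 176 mm wide and spans 14 to 58 mm above the bench.
- tray_bed (a point): point on top of the tray's aluminium floor, 28 mm above the bench, on its middle line, 56 mm behind (+x) the inside of the blue front, 90 mm behind the hole's centre; moves with the tray; axes as the box. Floor 160 mm wide between side walls 14 mm high; the front stands 30 mm above it. Fully out, the floor is free of the box's roof up to 65 mm behind this point.
- tray (a joint): slide of the tray, m: 0 shut, 0.12 fully out at its stop; starts 0 to 0.02. About 3 N friction and 10 N per m/s damping; it stays where it is left.
- orange_part: loose orange moulded plastic part with a black cap on top, 32 x 60 x 20 mm (its x, y, z), solid, lying flat on the 3 mm thick bench mat; origin at the centre of its underside. About 0.03 kg.
- purple_part: the same part in purple; to be left alone. Which of the two places holds the orange and which the purple one varies.
- arbor_press: fixed green arbor press right of the hook stand, an obstacle: base 150 x 130 mm, frame up to 210 mm, hand lever up to 310 mm above the bench; origin near the middle of its base at bench height. Another fixed obstacle is the magnifier lamp: its black ring head hangs over the bench at x 0.63 to 0.74, y 0.03 to 0.21, z 0.365 to 0.54 m.
Mind the look-alikes: they are no part of the job. There is more than one size of the hook; the job needs the largest.

How it is judged:
By the outcome, as a careful person would: the job done as asked, in the order asked, and still so for the second after the job is handed in, with the robot touching nothing.
It also fails if it takes over 72 s, if anything falls off the work surface, if the arm or the gripper's body presses on something with over 40 N, if the wrist force passes 120 N, or if a joint passes its speed limit or range.

## Robot

A 7-joint arm with a two-finger parallel gripper is mounted at the origin on a cart in front of the work surface, level with it; the furniture and walls round the work are solid. World frame = base frame: x ahead of the robot, y to its left, z up, the work surface at z = 0. Lengths are in m, angles in rad, forces in N, time in s.
With the tool pointing down it reaches from about 0.425 to 0.925 m from the base axis. Payload 6.8 kg.
Tool frame: the origin (TCP) lies on the front face of the gripper's body, between the roots of the fingers; the fingertips stand 73 mm ahead of it and the grasp point (between the pads) lies 54 mm ahead of it (env.nose_length is the distance from the TCP to the fingertips, in m); z points along the fingers, y is the line along which they close (so a half turn about z gives the same grasp; the last joint's range is limited). The gripper opens to 85 mm and grips with 20 to 120 N. Pads are 22 mm wide; open, the fingers measure 114 mm over their backs; the gripper's body (76 mm by 85 mm) begins 54 mm behind the grasp point. The pads swing forward as they close: fully open they stand 13 mm farther back than shut.
Start: joints at [-1.337, 0.477, 0.022, 1.555, -0.011, 1.109, -0.083], TCP at [0.226, 0.636, 0.304] pointing down, gripper open.
Joint ranges: [-2.96, 2.96], [-0.34, 2.1], [-1.41, 1.46], [0.24, 2.44], [-1.37, 4.51], [0.17, 1.92], [-2.96, 2.96]. Speed limits (rad/s): [2.39, 2.39, 3.14, 3.14, 3.14, 3.14, 3.14].

## Interface

Orientations are given as a unit quaternion [w, x, y, z].
In Python, from cell import env, kin, camera, calibration, job gives the robot as it stands. The module is installed in compiled form; this text tells all that it offers. Calls block until the motion is done:
- env.reach(position, orientation): joint-space move of the TCP to a pose.
- env.movel(position, velocity=0.15, rot=None, stop_force=None): straight line of the TCP; rot=None keeps the orientation; velocity is the mean speed in m/s. With stop_force (N) it stops when the force on the tool has changed by that much, and returns True; else False.
- env.goto_joints(angles): joint-space move.
- env.grip(opening, f_grip=None): finger opening in m; f_grip is the grip in N (None keeps the last); returns when the fingers have stopped.
- env.dwell(seconds).
- kin.inverse_kinematics(position, orientation): joint angles nearest the present ones, or None.
- env.get_state(): the state.
- camera(name): name is "side" or "top"; returns (picture, depth): 420x560x3 uint8, blue, green, red; 420x560 float32, m along the optical axis (not along the pixel's ray), 0 where there is no reading.
- calibration(name): a dict with "fx", "fy", "cx", "cy" (pixels), "rvec" (rotation vector, rad) and "tvec" (3), from world to camera coordinates, as OpenCV has them. Camera axes: x right, y down, z forward; pixel columns grow to the right and rows downward; lengths in m; the calibration is good to about 2 mm. A picture is of the moment at which its call begins. calibration takes no time and is no camera call.
A pose or a line that the arm cannot do raises env.PlanningError and nothing moves.
- job.job_done(): hands the job in; it is judged then, once.
The state is a dict: "time": time; "qpos": joint angles; "joint_velocities": joint speeds; "joint_torque": joint torques, N m; "tcp_pos": TCP position; "orientation": TCP orientation; "force": force on the tool from outside, world axes, zero at the start; "torque": the same for the moment, N m; "opening": finger opening in m; "gripper_force": force on a finger pad.
Only numpy, scipy, OpenCV 4.12 (cv2) and the standard library are available. Lean on these libraries where they do the work, as an engineer would, in place of code of your own. Each camera call takes 0.05 s, during which the arm holds its last target. There are 200 camera calls.

## Working session

There is one attempt and no reset: what is moved stays moved. The work goes in short steps, each a Python script; the robot and the scene stay as the last script left them, time stands still between calls to the robot, and variables do not carry over. Pictures are saved under pics/ and viewed, at most 11 in all, crops included, and the job is handed in when it is done.

```bash
mkdir -p pics
cat > h.py <<'E'
import numpy as np, cv2
from cell import env, kin, camera, calibration, job
def cal(n):
    c=calibration(n); R=cv2.Rodrigues(np.array(c["rvec"],float))[0]; return c,R,np.array(c["tvec"],float).ravel()
def cloud(n,d):
    c,R,t=cal(n); v,u=np.mgrid[:420,:560]
    P=np.stack([(u-c["cx"])/c["fx"]*d,(v-c["cy"])/c["fy"]*d,d],-1)
    W=(P-t)@R; W[d<=0]=np.nan; return W
def ray(n,u,v,z):
    c,R,t=cal(n); o=-R.T@t; r=R.T@np.array([(u-c["cx"])/c["fx"],(v-c["cy"])/c["fy"],1]); return o+r*(z-o[2])/r[2]
def snap(name):
    for n in("top","side"):
        p,d=camera(n); cv2.imwrite(f"pics/{name}_{n}.png",p); np.savez(f"pics/{name}_{n}.npz",p=p,d=d)
def load(name,n):
    f=np.load(f"pics/{name}_{n}.npz"); return f["p"],f["d"],cloud(n,f["d"])
E
python3 - <<'E'
from h import *
snap("a")
for n in("top","side"):
    c,R,t=cal(n); print(n,-R.T@t,R[2],c["fx"])
print(env.get_state()["time"],env.get_state()["orientation"])
E
```

```text
top [0.39865749 0.02681479 1.46139415] [ 0.07129749 -0.00815433 -0.99742176] 534.7559780021394
side [0.54437055 1.21811319 0.65522043] [-0.05642024 -0.90189676 -0.42825109] 414.0563465450187
0.1 [-9.24763256e-05  1.70072883e-01  9.85431143e-01 -8.17896123e-04]
```

View pics/a_top.png

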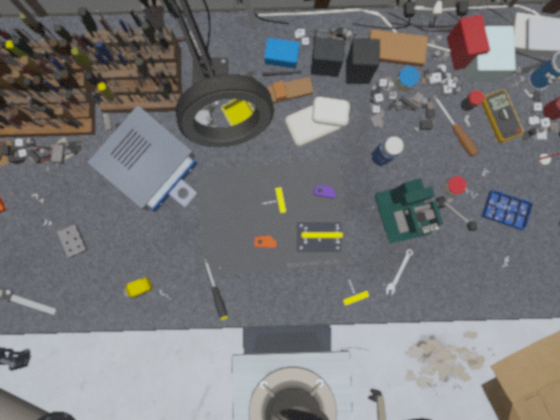

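View pics/a_side.png

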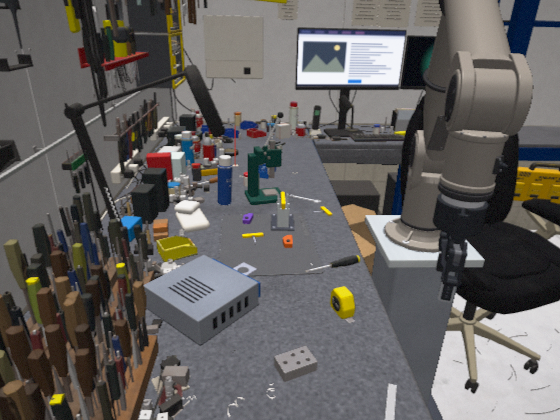

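The top view shows the hook's bar on its stand at (322,235), with smaller hooks lying at (280,200) and (356,297). The orange part is at (265,242), the purple one at (325,191), the box at (142,158) and the tab hole at (183,193).

Run:
```python
from h import *
p,d,W=load("a","top"); ps,ds,Ws=load("a","side")
A=cv2.resize(p[130:290,90:360],None,fx=2.9,fy=2.9,interpolation=cv2.INTER_CUBIC)
cv2.imwrite("pics/crop1.png",A[:600,:800])
B=cv2.resize(ps[190:340,140:340],None,fx=4,fy=4,interpolation=cv2.INTER_CUBIC)
cv2.imwrite("pics/crop2.png",B[:600,:800])
def meas(n,p,W,lo,hi,box,name):
    hsv=cv2.cvtColor(p,cv2.COLOR_BGR2HSV); m=cv2.inRange(hsv,lo,hi)>0
    k=np.zeros_like(m); x0,y0,x1,y1=box; k[y0:y1,x0:x1]=1; m&=k
    Q=W[m]; Q=Q[~np.isnan(Q[:,0])]
    v,u=np.nonzero(m); r=cv2.minAreaRect(Q[:,:2].astype(np.float32))
    print(n,name,len(Q),"uv",u.mean().round(1),v.mean().round(1),"med",np.median(Q,0).round(4),"z",np.percentile(Q[:,2],[5,50,95]).round(3),"rect",np.round(r[0],4),np.round(r[1],4),round(r[2],1))
Y=((22,120,80),(35,255,255));O=((5,150,80),(16,255,255));P=((120,80,40),(150,255,255));Bl=((100,120,40),(118,255,255))
meas("top",p,W,*Y,(295,225,350,245),"bar"); meas("side",ps,Ws,*Y,(272,185,297,216),"bar")
meas("top",p,W,*O,(245,228,285,255),"or"); meas("side",ps,Ws,*O,(275,228,300,252),"or")
meas("top",p,W,*P,(305,178,345,205),"pu"); meas("side",ps,Ws,*P,(235,205,262,228),"pu")
meas("top",p,W,*Bl,(140,150,205,215),"front"); meas("side",ps,Ws,*Bl,(180,270,270,340),"front")
```

```text
top bar 242 uv 321.5 234.5 med [ 0.4604 -0.0864  0.1009] z [0.095 0.101 0.106] rect [ 0.4605 -0.0878] [0.1022 0.0176] 85.6
side bar 76 uv 282.7 199.4 med [ 0.4631 -0.0747  0.0994] z [0.042 0.099 0.103] rect [ 0.4563 -0.2113] [0.3621 0.0134] 87.8
top or 174 uv 265.2 241.6 med [0.4483 0.0585 0.019 ] z [0.014 0.019 0.024] rect [0.451  0.0598] [0.0542 0.0272] 88.0
side or 103 uv 287.5 241.0 med [0.4532 0.0781 0.0175] z [0.003 0.017 0.021] rect [0.452  0.0521] [0.0856 0.0287] 87.0
top pu 222 uv 324.4 191.1 med [ 0.5815 -0.1062  0.019 ] z [0.01  0.019 0.024] rect [ 0.5838 -0.1066] [0.0592 0.0304] 77.7
side pu 93 uv 247.3 218.0 med [ 0.5848 -0.0884  0.0172] z [0.004 0.017 0.021] rect [ 0.5855 -0.1099] [0.0812 0.0356] 86.1
top front 108 uv 173.4 185.8 med [0.5937 0.3068 0.0555] z [0.041 0.055 0.062] rect [0.604  0.2968] [0.0051 0.1676] 48.6
side front 21 uv 257.8 286.5 med [0.5435 0.3598 0.0503] z [0.019 0.05  0.073] rect [0.5536 0.3567] [0.0179 0.0551] 33.4
```

View pics/crop1.png

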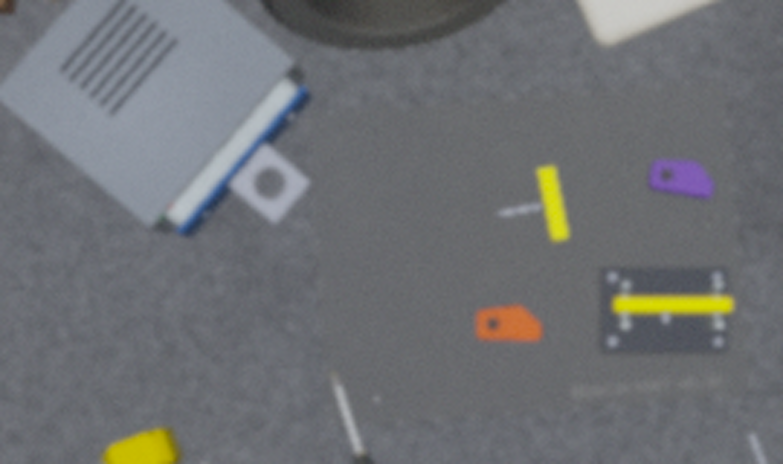

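View pics/crop2.png

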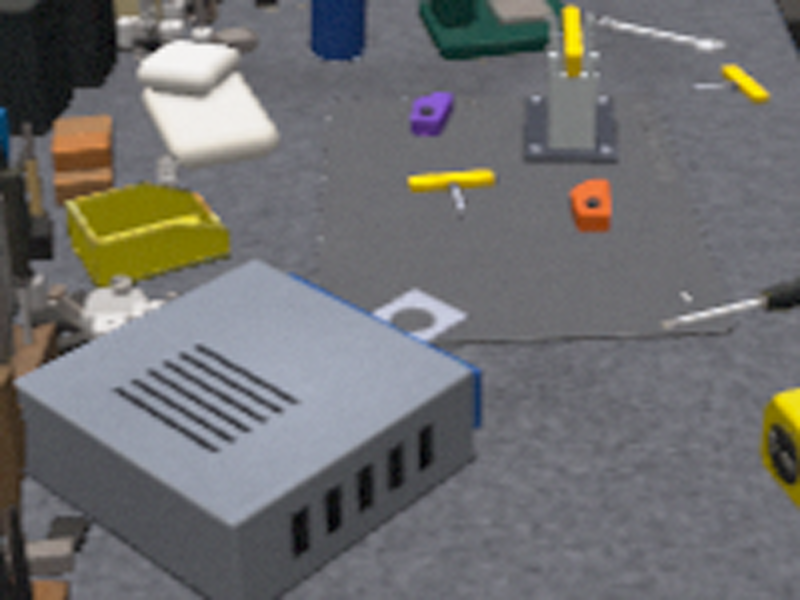

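The crops show the toe pointing to world -x (a dot below the bar at (665,318)). The tab hole is at (270,184) in the top crop and (413,320) in the side crop. The orange part's chamfered end is at -y and its cap at +y. Next I'll get precise measurements.

```bash
cat > m.py <<'E'
from h import *
Y=((22,100,70),(36,255,255));O=((4,130,70),(17,255,255));P=((120,70,40),(150,255,255));Bl=((100,120,40),(118,255,255))
S=4
def sil(p,box,lo,hi):
    x0,y0,x1,y1=box; c=cv2.resize(p[y0:y1,x0:x1],None,fx=S,fy=S,interpolation=cv2.INTER_CUBIC)
    m=cv2.inRange(cv2.cvtColor(c,cv2.COLOR_BGR2HSV),lo,hi)
    m=cv2.morphologyEx(m,cv2.MORPH_CLOSE,np.ones((5,5)))
    k=max(cv2.findContours(m,cv2.RETR_EXTERNAL,cv2.CHAIN_APPROX_NONE)[0],key=cv2.contourArea)[:,0,:]
    return (k+.5)/S-.5+[x0,y0]
def rect(n,k,z):
    return cv2.minAreaRect(np.array([ray(n,u,v,z)[:2] for u,v in k],np.float32))
def tri(a,b):
    M=[]
    for n in("top","side"):
        c,R,t=cal(n); K=np.array([[c["fx"],0,c["cx"]],[0,c["fy"],c["cy"]],[0,0,1]]); M.append(K@np.c_[R,t])
    X=cv2.triangulatePoints(M[0],M[1],np.array(a,float).reshape(2,1),np.array(b,float).reshape(2,1)).ravel(); return X[:3]/X[3]
def mid(k): return np.array(cv2.minAreaRect(k.astype(np.float32))[0])
def hole(p,box):
    x0,y0,x1,y1=box; g=cv2.cvtColor(p[y0:y1,x0:x1],cv2.COLOR_BGR2GRAY); g=cv2.resize(g,None,fx=S,fy=S,interpolation=cv2.INTER_CUBIC)
    t,m=cv2.threshold(g,0,255,cv2.THRESH_OTSU)
    ks,h=cv2.findContours(m,cv2.RETR_CCOMP,cv2.CHAIN_APPROX_NONE)
    i=max([i for i in range(len(ks)) if h[0,i,3]>=0],key=lambda i:cv2.contourArea(ks[i]))
    e=cv2.fitEllipse(ks[i]); return (np.array(e[0])+.5)/S-.5+[x0,y0],np.array(e[1])/S,(ks[h[0,i,3]][:,0,:]+.5)/S-.5+[x0,y0]
E
python3 - <<'E'
from m import *
p,d,W=load("a","top"); ps,ds,Ws=load("a","side")
for nm,c,bt,bs,z in(("bar",Y,(295,222,350,250),(270,186,292,212),.089),("or",O,(245,228,285,256),(272,226,302,254),.013),("pu",P,(305,178,345,205),(235,205,262,228),.013)):
    a=sil(p,bt,*c); b=sil(ps,bs,*c); print(nm,"tri",tri(mid(a),mid(b)).round(4),"toprect",[np.round(x,4) for x in rect("top",a,z)],"side",[np.round(x,4) for x in rect("side",b,z)])
for n,im,bx in(("top",p,(170,178,198,208)),("side",ps,(233,260,257,280))):
    e,s,k=hole(im,bx); print(n,e,s,ray(n,*e,.044).round(4)); 
    r=rect(n,k,.044); print([np.round(x,4) for x in r])
    if n=="top": e0=e
    else: print("tri",tri(e0,e).round(4))
m=(W[...,2]>.066)&(W[...,2]<.09); m[:, 200:]=0; m[:100]=0; m[215:]=0
nn,l,st,_=cv2.connectedComponentsWithStats(m.astype(np.uint8)); i=1+st[1:,4].argmax()
mm=cv2.morphologyEx((l==i).astype(np.uint8),cv2.MORPH_OPEN,np.ones((5,5)))>0
print("roof",[np.round(x,4) for x in cv2.minAreaRect(W[mm][:,:2].astype(np.float32))],np.median(W[mm][:,2]))
k=sil(p,(140,150,205,220),*Bl); print("blue",[np.round(x,4) for x in rect("top",k,.058)])
# hook feet colours under bar
print(kin.inverse_kinematics([.46,-.0865,.15],[0,0.70711,0.70711,0]))
E
```

```text
bar tri [ 0.461  -0.0875  0.088 ] toprect [array([ 0.4606, -0.0874]), array([0.1086, 0.018 ]), np.float64(88.3665)] side [array([ 0.4616, -0.089 ]), array([0.1558, 0.0175]), np.float64(88.487)]
or tri [0.4521 0.0599 0.0084] toprect [array([0.4515, 0.0599]), array([0.0589, 0.0311]), np.float64(88.3564)] side [array([0.4533, 0.0667]), array([0.0841, 0.0314]), np.float64(87.0478)]
pu tri [ 0.5846 -0.1074  0.0089] toprect [array([ 0.5839, -0.107 ]), array([0.0627, 0.0341]), np.float64(78.148)] side [array([ 0.5845, -0.1004]), array([0.0915, 0.0367]), np.float64(86.3105)]
top [182.50704002 192.73140526] [10.2797451  10.63257313] [0.5849 0.2754 0.044 ]
[array([0.5844, 0.2752]), array([0.0576, 0.0526]), np.float64(47.6093)]
side [241.79402828 269.90680122] [ 6.36896133 12.7076025 ] [0.5893 0.2805 0.044 ]
[array([0.5832, 0.2826]), array([0.0843, 0.0625]), np.float64(89.1368)]
tri [0.5869 0.276  0.0406]
roof [array([0.6808, 0.381 ]), array([0.1932, 0.2004]), np.float64(48.2592)] 0.07502473084661151
blue [array([0.5626, 0.3312]), array([0.0084, 0.0636]), np.float64(47.2642)]
[-0.66294985  0.54101737  0.9193924   2.2095678  -0.68431971  0.7047919
  0.73693861]
```

```bash
cat >> h.py <<'E'
def q(deg):
    a=np.radians((deg+90)/2); return [0,np.cos(a),np.sin(a),0]
def st(tag=""):
    s=env.get_state(); print(tag,"t",round(s["time"],2),"tcp",np.round(s["tcp_pos"],4),"q",np.round(s["qpos"],2),"F",np.round(s["force"],1),"op",round(float(s["opening"]),4),"gf",np.round(s["gripper_force"],1))
BAR=np.array([.4608,-.0875]); SY=-1.6; HOLE=np.array([.586,.2757]); BY=48.2
E
python3 - <<'E'
from h import *
a=np.arctan2(.636,.226); 
env.movel([.46*np.cos(a),.46*np.sin(a),.29],velocity=.3); st("retract")
j=np.array(env.get_state()["qpos"]); 
j[0]+=a-np.arctan2(BAR[1],BAR[0]); env.goto_joints(j.tolist()); st("rot")
env.grip(.05,f_grip=80)
env.movel([*BAR,.22],velocity=.25,rot=q(SY)); st("above")
E
```

```text
retract t 0.97 tcp [0.1544 0.4349 0.2906] q [-1.36  0.14 -0.01  2.06  0.    0.94 -0.14] F [0.4 0.1 0.1] op 0.0852 gf 0.0
rot t 3.12 tcp [ 0.4537 -0.0849  0.2906] q [ 0.06  0.14 -0.01  2.06  0.    0.94 -0.14] F [-0.6 -0.4  0.6] op 0.0855 gf 0.0
above t 3.99 tcp [ 0.4606 -0.0876  0.22  ] q [ 0.08  0.25 -0.03  2.11  0.01  0.78  0.01] F [-0.3 -0.3  0.4] op 0.0499 gf 0.0
```

Run:
```python
from h import *
print(env.movel([*BAR,.143],velocity=.12,stop_force=15)); st("down")
env.grip(.0,f_grip=80); st("grip")
env.movel([*BAR,.26],velocity=.12); st("up")
# foot centre is 4.5 mm toward hook -x: shift bar +4.5 along box x
u=np.array([np.cos(np.radians(BY)),np.sin(np.radians(BY))]); T=HOLE+.0045*u
env.movel([*(T-.10*u),.235],velocity=.2,rot=q(BY)); st("pre")
env.movel([*T,.225],velocity=.15); st("over")
snap("b")
A=cv2.imread("pics/b_side.png")[200:320,180:340]; B=cv2.imread("pics/b_top.png")[130:250,120:280]
cv2.imwrite("pics/b.png",np.hstack([cv2.resize(x,(400,300),interpolation=cv2.INTER_CUBIC) for x in(A,B)]))
```

```text
False
down t 4.78 tcp [ 0.4615 -0.0876  0.1439] q [ 0.08  0.38 -0.03  2.17  0.02  0.59  0.01] F [-1.2  0.3 -0.7] op 0.0501 gf 0.0
grip t 5.2 tcp [ 0.4614 -0.0875  0.1439] q [ 0.08  0.38 -0.03  2.17  0.02  0.59  0.01] F [-1.2  0.1  6. ] op 0.0128 gf 77.9
up t 6.33 tcp [ 0.4603 -0.0875  0.2593] q [ 0.08  0.19 -0.03  2.08  0.01  0.87  0.02] F [ 0.3 -0.3 -2.2] op 0.0128 gf 77.9
pre t 7.97 tcp [0.5224 0.2031 0.235 ] q [-0.24  0.39 -0.3   1.88  0.14  0.89  0.23] F [-0.2  0.1 -1.7] op 0.0128 gf 77.9
over t 8.79 tcp [0.5886 0.2781 0.2248] q [-0.33  0.53 -0.29  1.67  0.18  0.96  0.16] F [-0.2 -0.1 -2.1] op 0.0129 gf 77.9
```

View pics/b.png

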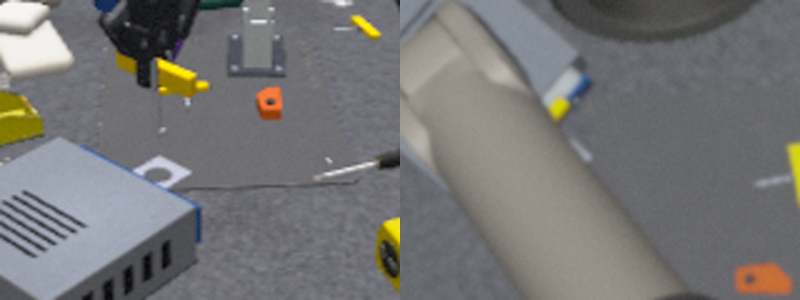

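Run:
```python
from h import *
u=np.array([np.cos(np.radians(BY)),np.sin(np.radians(BY))]); T=HOLE+.0045*u
c,R,t=cal("side"); X=R@np.array([.5886,.2781,.095])+t; print("foot expected",c["fx"]*X[0]/X[2]+c["cx"],c["fy"]*X[1]/X[2]+c["cy"],"seen 244.8,252")
print(env.movel([*T,.159],velocity=.06,stop_force=5)); st("in")
snap("c")
A=cv2.imread("pics/c_side.png")[230:300,210:290]
cv2.imwrite("pics/c.png",cv2.resize(A,(480,420),interpolation=cv2.INTER_CUBIC))
```

```text
foot expected 241.7566116555186 252.95092390381353 seen 244.8,252
False
in t 10.14 tcp [0.5893 0.2792 0.1595] q [-0.34  0.61 -0.27  1.71  0.21  0.85  0.14] F [-0.5 -0.1 -0.4] op 0.013 gf 77.9
```

View pics/c.png

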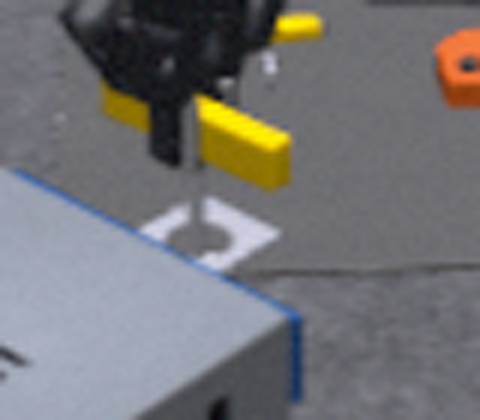

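The shaft stands in the hole at crop (197,225) with no contact force, so I'll pull.

Run:
```python
from h import *
u=np.array([np.cos(np.radians(BY)),np.sin(np.radians(BY))]); T=HOLE+.0045*u
p0=np.array(env.get_state()["tcp_pos"])
print(env.movel([*(T-.15*u),.159],velocity=.06,stop_force=14)); st("pulled")
p1=np.array(env.get_state()["tcp_pos"]); print("travel",(p0-p1)[:2]@u)
snap("d")
A=cv2.imread("pics/d_side.png")[200:320,180:340]; B=cv2.imread("pics/d_top.png")[130:250,120:280]
cv2.imwrite("pics/d.png",np.hstack([cv2.resize(x,(400,300),interpolation=cv2.INTER_CUBIC) for x in(A,B)]))
```

```text
True
pulled t 12.08 tcp [0.5069 0.1875 0.1597] q [-0.24  0.46 -0.29  1.99  0.19  0.71  0.2 ] F [ 2.8  2.5 -0.4] op 0.0129 gf 79.1
travel 0.12328305974909326
```

View pics/d.png

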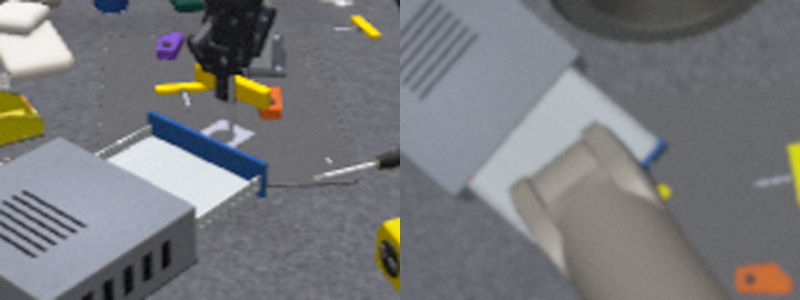

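Run:
```python
from h import *
u=np.array([np.cos(np.radians(BY)),np.sin(np.radians(BY))])
p0=np.array(env.get_state()["tcp_pos"])
print(env.movel([*(p0[:2]-.02*u),.159],velocity=.03,stop_force=15)); st("again")
p1=np.array(env.get_state()["tcp_pos"]); print("travel",(p0-p1)[:2]@u)
c=p1[:2]+.0115*u   # shaft from front rim back to hole centre
print("hole now ~",p1[:2]-(-.0115)*u)
b=p1[:2]+(.0115+.0045)*u
env.movel([*b,.159],velocity=.1); st("back")
env.movel([*b,.23],velocity=.15); st("up")
env.movel([*(b-.05*u),.26],velocity=.2)
env.movel([*BAR,.25],velocity=.2,rot=q(SY)); st("over stand")
snap("e")
from m import *
p,d,W=load("e","top")
try:
    e,s,k=hole(p,(195,215,235,245)); print(e,s,ray("top",*e,.044))
except Exception as x: print(x)
m=(W[...,2]>.066)&(W[...,2]<.09)
A=cv2.imread("pics/e_side.png")[170:290,180:340]; B=cv2.imread("pics/e_top.png")[150:270,160:320]
cv2.imwrite("pics/e.png",np.hstack([cv2.resize(x,(400,300),interpolation=cv2.INTER_CUBIC) for x in(A,B)]))
```

```text
True
again t 12.56 tcp [0.5059 0.1866 0.1603] q [-0.23  0.45 -0.29  2.    0.19  0.7   0.2 ] F [ 2.8  1.9 -1.2] op 0.0128 gf 79.2
travel 0.0014887338192859187
hole now ~ [0.51355852 0.19514912]
back t 12.87 tcp [0.5157 0.198  0.1582] q [-0.25  0.47 -0.29  1.96  0.19  0.71  0.19] F [-0.6  0.  -1.4] op 0.0126 gf 79.2
up t 13.49 tcp [0.516  0.1979 0.2294] q [-0.22  0.38 -0.31  1.91  0.14  0.86  0.23] F [-0.8 -0.7 -2.4] op 0.013 gf 79.2
over stand t 15.33 tcp [ 0.4611 -0.0862  0.25  ] q [ 0.1   0.21 -0.05  2.09  0.01  0.85  0.01] F [-0.3  0.5 -2.5] op 0.0129 gf 79.2
max() iterable argument is empty
```

View pics/e.png

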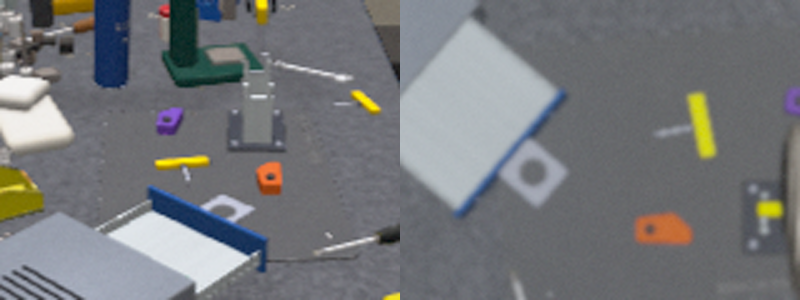

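Run:
```python
from h import *
from m import *
B=[.4609,-.0875]
env.movel([*B,.22],velocity=.15)
print(env.movel([*B,.1435],velocity=.06,stop_force=5)); st("hung")
env.grip(.045); st("released")
env.movel([*B,.26],velocity=.15)
O0=np.array([.30,.20])
env.movel([.44,.10,.27],velocity=.25); st()
snap("f")
p,d,W=load("f","top"); ps,_,_=load("f","side")
a=sil(p,(295,222,350,250),*Y) ; b=sil(ps,(270,186,292,212),*Y); print("bar",tri(mid(a),mid(b)).round(4),[np.round(x,4) for x in rect("top",a,.089)])
print("hole",ray("top",213.2,217.6,.044))
A=ps[170:290,180:340]; B=p[150:270,200:360]
cv2.imwrite("pics/f.png",np.hstack([cv2.resize(x,(400,300),interpolation=cv2.INTER_CUBIC) for x in(A,B)]))
```

```text
True
hung t 17.01 tcp [ 0.4607 -0.0875  0.1439] q [ 0.1   0.38 -0.05  2.17  0.03  0.6  -0.  ] F [-0.1  0.3  5.8] op 0.0129 gf 80.4
released t 17.42 tcp [ 0.4596 -0.0874  0.1428] q [ 0.1   0.38 -0.05  2.17  0.03  0.6  -0.  ] F [0.1 0.5 0. ] op 0.0448 gf 0.0
 t 19.26 tcp [0.4399 0.0987 0.2694] q [-0.18  0.16 -0.2   2.09  0.04  0.9  -0.43] F [-0.8 -0.   0.4] op 0.0452 gf 0.0
bar [ 0.4591 -0.0874  0.0881] [array([ 0.4587, -0.0873]), array([0.1086, 0.018 ]), np.float64(88.3616)]
hole [0.51610332 0.19506216 0.044     ]
```

View pics/f.png

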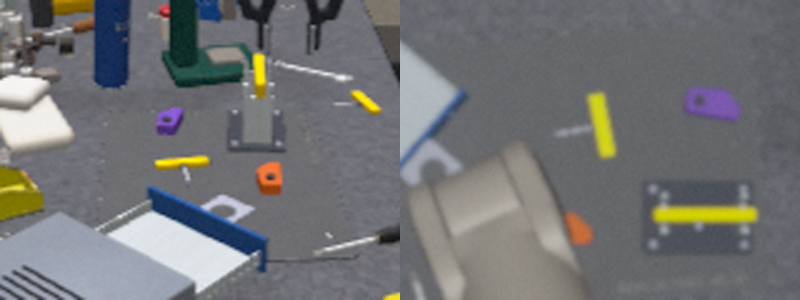

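The hook hangs correctly and the tray is out at its stop, with the hole near (.514,.195). Now the orange part.

Run:
```python
from h import *
from m import *
G=np.array([.4518,.0660])
env.movel([*G,.16],velocity=.2,rot=q(SY))
env.grip(.06)
print(env.movel([*G,.0775],velocity=.06,stop_force=6)); st("down")
env.grip(0,f_grip=35); st("grip")
env.movel([*G,.20],velocity=.12); st("up")
env.movel([.475,.17,.20],velocity=.2,rot=q(BY)); st("mid")
snap("g")
cv2.imwrite("pics/g.png",cv2.resize(cv2.imread("pics/g_side.png")[170:290,180:340],(640,480),interpolation=cv2.INTER_CUBIC))
```

```text
False
down t 21.91 tcp [0.452  0.066  0.0778] q [-0.18  0.5  -0.13  2.21  0.15  0.43 -0.45] F [ 0.6 -0.4  0.3] op 0.0601 gf 0.0
grip t 22.27 tcp [0.452  0.066  0.0779] q [-0.18  0.5  -0.13  2.21  0.15  0.43 -0.45] F [-0.7 -0.4  5.5] op 0.0312 gf 35.2
up t 23.45 tcp [0.4513 0.0659 0.1994] q [-0.13  0.27 -0.17  2.15  0.07  0.73 -0.38] F [ 0.4 -1.3 -1.3] op 0.0308 gf 34.7
mid t 24.47 tcp [0.4747 0.1693 0.1996] q [-0.15  0.36 -0.37  2.03  0.18  0.78  0.2 ] F [-0.9 -0.7 -0.7] op 0.0308 gf 34.6
```

View pics/g.png

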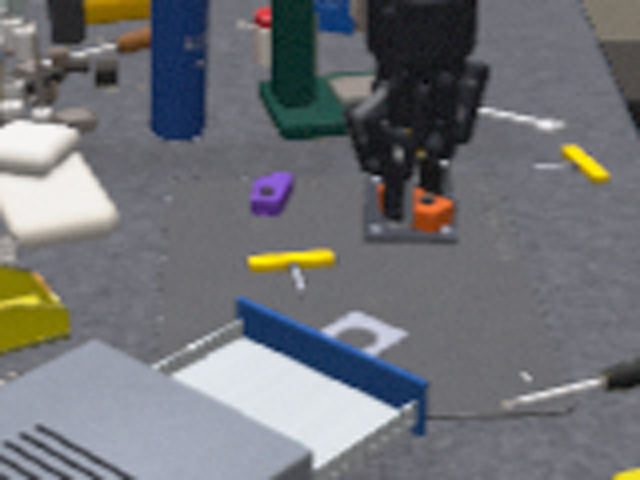

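The part is held level. Now placing it in the tray.

Run:
```python
from h import *
D=[.561,.274]
env.movel([*D,.19],velocity=.2); st("over")
print(env.movel([*D,.1015],velocity=.05,stop_force=4)); st("down")
env.grip(.05); st("rel")
env.movel([*D,.21],velocity=.12)
env.movel([.36,.36,.28],velocity=.3); st("away")
env.dwell(.3); snap("i")
from m import *
p,d,W=load("i","top"); ps,_,_=load("i","side")
x=np.array([213.2,217.6]); e=hole(p,(202,206,226,229))[0]; print("hole",e,ray("top",*e,.044))
a=sil(p,(140,130,230,220),*O); print("or",[np.round(x,4) for x in rect("top",a,.038)])
a=sil(p,(305,178,345,205),*P); print("pu",[np.round(x,4) for x in rect("top",a,.013)])
A=ps[170:330,160:340]; B=p[120:280,160:340]
cv2.imwrite("pics/i.png",np.hstack([cv2.resize(x,(400,356),interpolation=cv2.INTER_CUBIC) for x in(A,B)]))
```

```text
over t 25.39 tcp [0.5604 0.273  0.1896] q [-0.29  0.54 -0.35  1.76  0.23  0.88  0.09] F [ 0.1 -0.2 -0.6] op 0.031 gf 34.7
True
down t 27.02 tcp [0.561  0.274  0.1029] q [-0.32  0.66 -0.31  1.8   0.29  0.73  0.05] F [-0.3 -0.9  5.6] op 0.0305 gf 35.2
rel t 27.34 tcp [0.56   0.2733 0.1016] q [-0.32  0.66 -0.31  1.8   0.29  0.73  0.05] F [-1.1 -0.1 -0.9] op 0.05 gf 0.0
away t 29.31 tcp [0.3613 0.3589 0.2794] q [-0.5   0.27 -0.47  1.95  0.15  0.96 -0.2 ] F [0.7 0.3 0.6] op 0.05 gf 0.0
hole [212.79772472 218.4859972 ] [0.51377299 0.19617624 0.044     ]
or [array([0.5623, 0.2689]), array([0.0269, 0.0532]), np.float64(48.3377)]
pu [array([ 0.5839, -0.1068]), array([0.0626, 0.0343]), np.float64(78.8665)]
```

View pics/i.png

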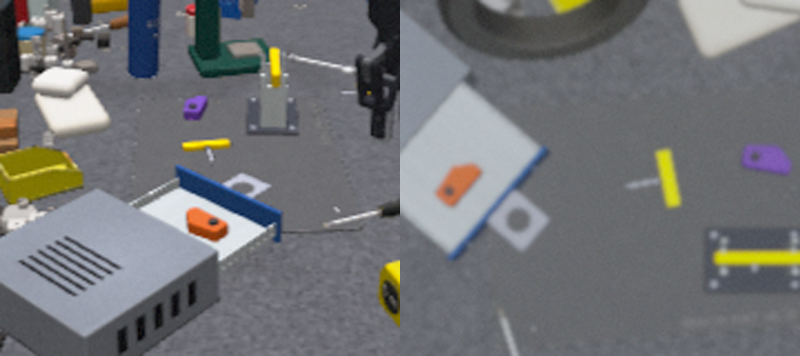

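The orange part lies flat in the tray at right-crop (458,185), the tray is fully out, the hook is hung and the purple part hasn't moved.

```bash
python3 -c "
from h import *
print(job.job_done())"
```

```text
the job is handed in; nothing more can be done
None
```

The job is handed in at about 30 s of the 72 s allowed: the tray is pulled out to its stop, the hook is back on its stand, the orange part lies flat in the tray, and the purple part is where it was.

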